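# Seat the driver modules in the sloping test docks

### The arm

A 6-joint arm with a two-finger parallel gripper is mounted at the origin on the work surface. World frame = base frame: x ahead of the robot, y to its left, z up, the work surface at z = 0. Lengths are in m, angles in degrees, forces in N, time in s.
With the tool pointing down it reaches from about 0.15 to 0.775 m from the base axis. Payload 6.1 kg.
Tool frame: the origin (TCP) lies midway between the tips of the shut fingers; the grasp point (between the pads) lies 19 mm behind it; x points along the fingers, z is the direction in which the jaws open and shut, and the axes are right-handed (so a half turn about x gives the same grasp; the last joint's range is limited). The gripper opens to 85 mm and grips with 20 to 120 N. Pads are 22 mm wide; open, the fingers measure 114 mm over their backs; the gripper's body (76 mm by 85 mm) begins 54 mm behind the grasp point. The pads swing forward as they close: fully open they stand 13 mm farther back than shut.
Start: joints at [65.432, 7.208, -2.269, 80.523, 0, 90], TCP at [0.218, 0.477, 0.231] pointing down, gripper open.
Joint ranges: [-155.77, 155.77], [-54.66, 111.73], [-72.52, 77.12], [-102.08, 115.82], [-83.92, 84.16], [-180, 180]. Speed limits (degrees/s): [136.94, 136.94, 172.46, 180, 180, 180].

### API

Orientations are given as [roll, pitch, yaw] about the fixed x, y, z axes, in that order (R = Rz(yaw) Ry(pitch) Rx(roll)).
In Python, from rig import telemetry, capture, camera_model, robot, spotter gives the robot as it stands.
- The arm moves only by the shell command python3 -m creep 'ROWS' [OPENING]. ROWS is JSON, a list of rows, each a list of 4 numbers: the shift along the tool's x, y, z in cm, then the turn about the tool's x in units of 6 degrees (1.0 is 6 degrees). A call has exactly 5 rows; each row shifts and turns the pose as measured when the row begins, along the tool's axes as they then stand; what a row does not reach is not made up. A row lasts 1/10 s, in which the tool goes at most 50 mm and 8.59 degrees, less where a joint would pass 70% of its speed; a pose out of reach is approached as far as the arm can. A call is refused whole if a number of a shift passes 5 or a number of a turn 1, either way. A call with a gripper value outside its range is refused whole. OPENING is the opening, from -1 (shut) to 1 (fully open), set as the call begins (- or left out, the last holds). The fingers move at their own pace and stop on an object; the grip force is fixed at half the most. Time passes only in rows, so rows that do not move let the fingers close, or fill a call up. It gives the time, the measured TCP pose, the force and the opening at its end, in the units of the state.
- telemetry.get_state(): the state, without advancing time (a new reading comes with each control period).
- capture(name): name is "side" or "top" or "wrist"; returns the picture (420x560x3 uint8, blue, green, red); there is no depth.
- camera_model(name): a dict with "vertical_fov" (degrees; the focal length in pixels is half the picture's height over the tangent of half this angle, whatever the lens; pixels are square), "cx", "cy" (the principal point, pixels), "R" (3x3) and "t" (3): a world point X has camera coordinates R X + t. Camera axes: x right, y down, z forward; pixel columns grow to the right and rows downward; lengths in m; the calibration is good to about 2 mm. The wrist camera is an equidistant fisheye: a pixel r from the principal point sees the ray r / f radians off the axis. A picture is of the moment at which its call begins: read the wrist's pose just before it. camera_model takes no time and is no camera call; for the wrist camera it gives the pose at the moment of the call.
- robot.job_done(): hands the job in, once; it reports no verdict.
Trained networks look in the newest picture that a camera, given by its name, has taken for a name from the list of things; names that differ only in an ending like _2 or _b are one class to them, and where a whole thing is asked for, a point or a joint stands for the part that bears it (a point fixed in the world has none). Each returns a list of dicts, best first, with "conf" (0 to 1); they miss things now and then, are a little off and sometimes report something else, mostly with a low value. They report only what shows in the picture. A call takes as long as a camera call. They do not tell look-alikes from the thing itself.
- spotter.boxes_of(camera, name): "position" ([x, y, z] in m, in world coordinates, good to about 4 mm: the middle of the surface that is visible of it).
- spotter.mark_of(camera, name): "position" ([x, y, z] in m, in world coordinates, good to about 4 mm: a listed point, or the origin of a listed thing).
The state is a dict: "time": time; "qpos": joint angles; "qvel": joint speeds; "joint_efforts": joint torques, N m; "tcp_pos": TCP position; "tool_rot": TCP orientation; "wrist_force": force on the tool from outside, world axes, zero at the start; "ft_torque": the same for the moment, N m; "opening": finger opening in m.
Only numpy, scipy, OpenCV 4.12 (cv2) and the standard library are available. Lean on these libraries where they do the work, as an engineer would, in place of code of your own. Each camera call takes 0.05 s, during which the arm holds its last target. There are 200 camera calls.

### The job

Put the loose red driver module into the empty sloping dock, with its white tab in the notch at the high end (the robot's side), and press it down square to the slope until it is fully home. The red module already sitting in the other dock has worked up: press that one fully home too. Put the module in before pressing anything in the empty dock, and leave the meter, the screw tray and the tape where they are.

Things in the scene. Friction and masses are not known exactly. Their poses are not given: they have to be found in the camera images.
- module: Loose red driver module lying flat on the bench, about 180 g: block 70 x 46 x 24 mm (x, y, z), on top a black grip rib 50 x 16 x 26 mm along x (its top 50 mm above the underside), and a white tab 14 wide x 22 tall that sticks out 9 mm from the +x end. Its yellow band shows only while it stands proud in a dock. Origin: centre of the block's underside; z up, x to the tab.
- module_tab (a point): Centre of the loose module's white tab, 39 mm along +x and 12 mm above the module's origin.
- dock_a_home (a point): Empty dock: bay of black walls on an aluminium deck sloping 30 degrees, high side to the robot. Point where the module's origin is when fully home, 4 mm above the deck; x up the slope to the notch, y across, z square out of the deck (a seated module has the same axes). Bay inside 77 x 53 mm; walls 17 mm above this point, flared lips to 23 mm; notch 21 mm wide in the high (+x) wall.
- carrier (a joint): Brass contact plate (64 x 40 mm) in the empty dock, on which the module comes to rest: 0 = up, module 10 mm proud; 0.010 m = right down, module fully home. It slides square to the deck, takes about 10 N to push and stays where it is left.
- dock_b_home (a point): The same point and axes in the other, identical dock, which holds the fitted module.
- fitted_top (a point): Middle of the top of the black rib of the module already fitted in the other dock (identical to the loose one; same axes as its dock: z square out of the deck). 50 mm above its underside.
- fitted (a joint): How far the fitted module has been pressed in: 0 = 10 mm proud, 0.010 m = fully home. It slides square to the deck, takes about 10 N and stays where it is left.
- meter: Bystander: yellow hand-held meter lying on the bench, 150 x 76 x 41 mm, origin at the centre of its underside.
- screws: Bystander: open white tray of screws, 110 x 80 x 30 mm, origin at the centre of its underside.
- tape: Bystander: roll of green tape lying flat, 90 mm across, 25 mm high, origin at the centre of its underside.
There are look-alikes about, which are no part of the job. Of the things that look like the module, take the one that is farthest from the robot's base at the start.

How it is judged (in metres and radians):
At the end, for the whole second after the job is handed in: The loose module is in the empty dock, tab in the notch, within 5 mm of centre each way, square to the deck within 0.06 rad, at most 2 mm short of home, at rest; the brass plate under it and the fitted module are both within 1.5 mm of the end of their 10 mm travel (x of module in the frame of dock_a_home between -0.005 and 0.005 m and y of module in the frame of dock_a_home between -0.005 and 0.005 m and z of module in the frame of dock_a_home between -0.003 and 0.002 m and x of module_tab in the frame of dock_a_home above 0.03 m and angle between the z axis of module and the z axis of dock_a_home, either way round below 0.06 rad and value of joint each of carrier, fitted above 0.0085 m and linear speed of module below 0.01 m/s); the robot touches nothing.
It fails at once if The contact plate of the empty dock is pushed down before the module is in the dock (value of joint carrier above 0.004 m and distance between module and dock_a_home above 0.03 m).
It fails at once if The meter is shifted by more than 30 mm (distance of meter from where it was at the start of the episode above 0.03 m).
It fails at once if The screw tray is shifted by more than 30 mm (distance of screws from where it was at the start of the episode above 0.03 m).
It fails at once if The tape roll is shifted by more than 30 mm (distance of tape from where it was at the start of the episode above 0.03 m).
It also fails if it takes over 51 s, if anything falls off the work surface, if the arm or the gripper's body presses on something with over 40 N, if the wrist force passes 120 N, or if a joint passes its speed limit or range.

## Working session

There is one attempt and no reset: what is moved stays moved. The work goes in short steps, Python scripts to look and compute and a shell command to move; the robot and the scene stay as the last step left them, time stands still between calls to the robot, and variables do not carry over. Pictures are saved under pics/ and viewed, about 8 in all and at most 12, crops included, and the job is handed in when it is done.

```bash
mkdir -p pics; ls
python3 - <<'E'
from rig import telemetry, capture, camera_model, robot, spotter
import cv2, numpy as np
s=telemetry.get_state(); print(s)
a=capture("top"); b=capture("side")
cv2.imwrite("pics/top0.png",a); cv2.imwrite("pics/side0.png",b)
for c in("top","side"):
  for n in("module","module_tab","dock_a_home","dock_b_home","fitted_top"):
    print(c,n,[(np.round(d["position"],3).tolist(),round(d["conf"],2)) for d in spotter.mark_of(c,n)])
E
```

```text
pics
{'time': 0.0, 'qpos': array([ 6.54317625e+01,  7.23871593e+00, -2.32706877e+00,  8.05230343e+01,
       -1.37056444e-03,  8.99999916e+01]), 'qvel': array([-0.00417174, -0.01295215, -0.0559353 ,  0.03269786,  0.00721836,
       -0.04720827]), 'joint_efforts': array([-1.64012761e-05, -4.35914397e+01,  3.52925277e+01,  1.71860831e-02,
        2.09302220e-04,  3.66129655e-06]), 'tcp_pos': array([0.21811819, 0.47709307, 0.23054654]), 'tool_rot': array([-179.11594901,   89.91117043, -113.68417705]), 'wrist_force': array([ 0.76835448, -0.0474147 ,  0.39534114]), 'ft_torque': array([-0.03320391,  0.02420194, -0.01248641]), 'opening': 0.08510443763901314}
top module [([0.347, 0.238, 0.004], 0.91), ([0.343, 0.105, -0.003], 0.87), ([0.295, -0.19, -0.003], 0.82), ([0.636, -0.016, -0.001], 0.69)]
top module_tab [([0.616, 0.024, 0.012], 0.77), ([0.335, 0.14, 0.013], 0.69), ([0.372, 0.264, 0.01], 0.69), ([0.32, -0.163, 0.015], 0.63), ([0.5, 0.19, 0.051], 0.51)]
top dock_a_home [([0.497, 0.189, 0.049], 0.92)]
top dock_b_home [([0.546, -0.217, 0.049], 0.62)]
top fitted_top [([0.578, -0.224, 0.098], 0.56)]
side module [([0.294, -0.19, -0.0], 0.94), ([0.345, 0.238, 0.001], 0.83), ([0.338, 0.096, -0.005], 0.82), ([0.632, -0.012, -0.0], 0.71), ([0.578, -0.222, 0.1], 0.69)]
side module_tab [([0.374, 0.269, 0.018], 0.92), ([0.322, -0.162, 0.009], 0.89), ([0.616, 0.022, 0.014], 0.85), ([0.338, 0.144, 0.01], 0.77)]
side dock_a_home [([0.498, 0.184, 0.047], 0.97), ([0.435, -0.012, 0.002], 0.24)]
side dock_b_home [([0.547, -0.214, 0.049], 0.57), ([0.495, 0.182, 0.048], 0.57)]
side fitted_top [([0.575, -0.222, 0.1], 0.67)]
```

View pics/top0.png

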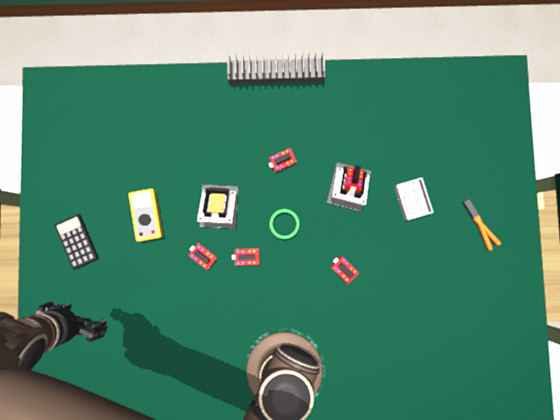

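View pics/side0.png

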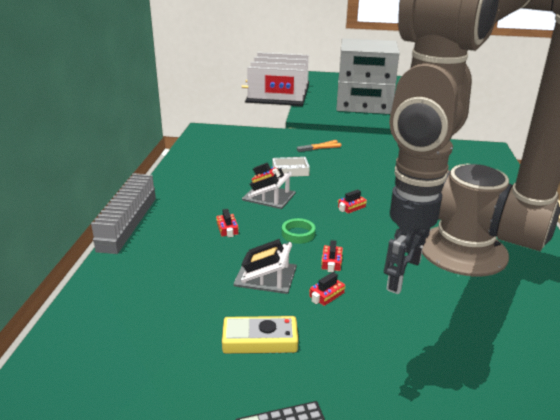

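The top picture shows the farthest look-alike at about px (283,159), with its tab to the left and down. The empty dock is at (217,206) and the fitted dock at (350,186). The networks agree: target at about (0.634,-0.014), tab at (0.616,0.023). The side picture confirms that both docks slope with the high side toward the robot.

```bash
cat > h.py <<'E'
from rig import telemetry, capture, camera_model, robot, spotter
import cv2, numpy as np
from scipy.spatial.transform import Rotation as Ro
def pose():
    s=telemetry.get_state(); return s,np.array(s["tcp_pos"]),Ro.from_euler("xyz",s["tool_rot"],degrees=True).as_matrix()
def go(target,jawdeg=None):
    """total shift in tool axes (cm) and turn (units) to bring the jaws' axis to jawdeg (mod 180)"""
    s,p,R=pose(); d=R.T@(np.array(target)-p)*100
    jaw=np.degrees(np.arctan2(R[1,2],R[0,2]))
    print("t",round(s["time"],2),"tcp",p.round(4),"R x,z",R[:,0].round(3),R[:,2].round(3),"jaw",jaw.round(1),"q6",s["qpos"][5].round(1),"F",np.round(s["wrist_force"],1),"open",round(s["opening"],4))
    print("shift cm (now axes)",d.round(2), end=" ")
    if jawdeg is not None:
        a=(jawdeg-jaw+90)%180-90
        print("world turn deg",round(a,1),"tool units (tool x down => minus)",round(-a/6,2),end="")
    print()
def marks(c,*names):
    for n in names: print(c,n,[(np.round(d["position"],4).tolist(),round(d["conf"],2)) for d in spotter.mark_of(c,n)])
def proj(c,X,m=None):
    m=m or camera_model(c); f=210/np.tan(np.radians(m["vertical_fov"]/2)); P=np.asarray(X)@np.array(m["R"]).T+m["t"]
    if c=="wrist":
        r=np.linalg.norm(P[...,:2],axis=-1); th=np.arctan2(r,P[...,2]); k=f*th/np.maximum(r,1e-9)
    else: k=f/P[...,2]
    return np.stack([m["cx"]+k*P[...,0],m["cy"]+k*P[...,1]],-1)
E
python3 - <<'E'
from h import *
go([0.634,-0.014,0.2],26)
m=camera_model("wrist"); print(m, -np.array(m["R"]).T@m["t"])
E
```

```text
t 0.6 tcp [0.2183 0.4775 0.2313] R x,z [ 0.  0. -1.] [0.416 0.909 0.   ] jaw 65.4 q6 90.0 F [ 0.3  0.2 -1.3] open 0.0853
shift cm (now axes) [  3.13 -58.24 -27.41] world turn deg -39.4 tool units (tool x down => minus) 6.57
{'vertical_fov': 65.70646984690485, 'cx': 277.79044134402903, 'cy': 209.63335507234996, 'R': array([[ 4.16245865e-01,  9.09252087e-01,  1.50861911e-04],
       [ 8.59910250e-01, -3.93711604e-01,  3.24877722e-01],
       [ 2.95455143e-01, -1.35099281e-01, -9.45756017e-01]]), 't': array([-0.52404297, -0.04086155,  0.37990373])} [0.14102347 0.51172422 0.3726503 ]
```

```bash
python3 -m creep '[[0,-4.4,-2.1,0],[0,-4.4,-2.1,0],[0,-4.4,-2.1,0],[0,-4.4,-2.1,0],[0,-4.4,-2.1,0]]'; python3 -m creep '[[0,-4.4,-2.1,0],[0,-4.4,-2.1,0],[0,-4.4,-2.1,0],[0,-4.4,-2.1,0],[0,-4.4,-2.1,0]]';python3 -m creep '[[0,-4.4,-2.1,0],[0,-4.4,-2.1,0],[0,0,0,1],[0,0,0,1],[0,0,0,1]]'
python3 - <<'E'
from h import *
go([0.634,-0.014,0.2],26)
E
```

```text
time: 1.1
tcp_pos: [0.3766, 0.2904, 0.2305]
tool_rot: [12.2, 89.9, 78.4]
wrist_force: [0.3, 0.3, 0.6]
opening: 0.0859
time: 1.6
tcp_pos: [0.5385, 0.0993, 0.2317]
tool_rot: [-22.6, 89.7, 43.6]
wrist_force: [0.3, 1.4, 0.4]
opening: 0.0858
time: 2.1
tcp_pos: [0.6071, 0.0159, 0.2293]
tool_rot: [-6.0, 89.8, 41.0]
wrist_force: [0.8, 0.2, -0.2]
opening: 0.0856
t 2.1 tcp [0.6071 0.0159 0.2293] R x,z [ 0.003  0.003 -1.   ] [0.682 0.731 0.004] jaw 47.0 q6 44.4 F [ 0.8  0.2 -0.2] open 0.0856
shift cm (now axes) [ 2.93 -4.   -0.36] world turn deg -21.0 tool units (tool x down => minus) 3.5
```

```bash
python3 -m creep '[[1,-3.9,-0.4,0],[1.5,0,0,0.9],[1.5,0,0,0.9],[1,0,0,0.9],[0,0,0,0.9]]' 1;  python3 - <<'E'
from h import *
im=capture("wrist"); cv2.imwrite("pics/w1.png",im)
marks("wrist","module","module_tab")
marks("top","module","module_tab")
go([0.634,-0.014,0.03],26)
m=camera_model("wrist")
print(proj("wrist",[[0.634,-0.014,0.05],[0.616,0.023,0.012]],m))
E
```

```text
time: 2.6
tcp_pos: [0.635, -0.0156, 0.177]
tool_rot: [14.6, 89.7, 39.0]
wrist_force: [-0.2, 0.6, 0.4]
opening: 0.0855
wrist module [([0.6298, -0.012, 0.0025], 0.59)]
wrist module_tab [([0.3239, -0.1633, 0.0083], 0.91), ([0.6192, 0.0187, 0.0128], 0.7)]
top module [([0.3469, 0.238, 0.0037], 0.91), ([0.3431, 0.1046, -0.0028], 0.87), ([0.2947, -0.1902, -0.0033], 0.82), ([0.6357, -0.0155, -0.0008], 0.69)]
top module_tab [([0.6164, 0.0235, 0.0122], 0.77), ([0.3354, 0.14, 0.0126], 0.69), ([0.3722, 0.2643, 0.0102], 0.69), ([0.3195, -0.1627, 0.0148], 0.63), ([0.5002, 0.1901, 0.0512], 0.51)]
t 2.85 tcp [ 0.6359 -0.0153  0.1794] R x,z [ 0.007  0.003 -1.   ] [0.908 0.419 0.008] jaw 24.8 q6 63.8 F [-0.5 -0.   0.5] open 0.0856
shift cm (now axes) [14.94  0.21 -0.23] world turn deg 1.2 tool units (tool x down => minus) -0.21
[[276.74428079 197.28688075]
 [275.64048204 144.45650327]]
```

View pics/w1.png

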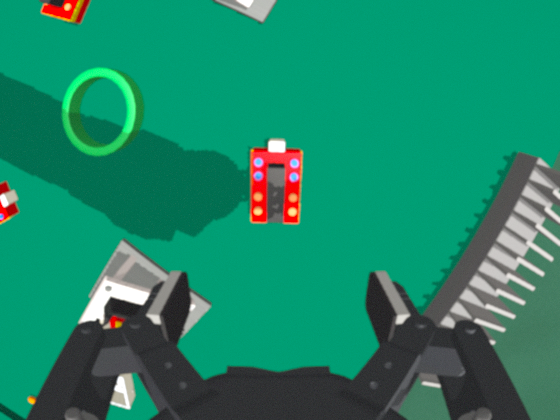

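The module is in the middle at about (276,187), its tab at (276,145) and its sides parallel to the jaws. I'll check this against the model outline numerically.

Run:
```python
from h import *
m=camera_model("wrist")
for o,yaw in(([0.634,-0.0145],115.),([0.632,-0.0135],115.)):
    R=Ro.from_euler("z",yaw,degrees=True).as_matrix()
    L=np.array([[35,23,24],[35,-23,24],[-35,23,24],[-35,-23,24],[48,0,23],[25,0,50],[-25,0,50]])/1000
    print(proj("wrist",L@R.T+np.array([*o,0]),m).round(0).tolist())
```

```text
[[251.0, 153.0], [301.0, 153.0], [253.0, 224.0], [300.0, 224.0], [276.0, 139.0], [276.0, 170.0], [277.0, 225.0]]
[[250.0, 152.0], [300.0, 151.0], [252.0, 223.0], [299.0, 222.0], [275.0, 137.0], [275.0, 168.0], [275.0, 223.0]]
```

```bash
python3 -m creep '[[3.5,0,0,0],[3.5,0,0,0],[3.5,0.2,-0.2,0],[2.5,0,0,0],[0.8,0,0,0]]' 1;  python3 - <<'E'
from h import *
go([0.634,-0.0145,0.0305],25)
E
```

```text
time: 3.35
tcp_pos: [0.6385, -0.0137, 0.043]
tool_rot: [-17.7, 88.9, 7.6]
wrist_force: [-0.8, -0.4, 0.3]
opening: 0.0851
t 3.35 tcp [ 0.6385 -0.0137  0.043 ] R x,z [ 0.019  0.003 -1.   ] [0.904 0.427 0.018] jaw 25.3 q6 63.4 F [-0.8 -0.4  0.3] open 0.0851
shift cm (now axes) [ 1.25  0.12 -0.46] world turn deg -0.3 tool units (tool x down => minus) 0.05
```

```bash
python3 -m creep '[[0.7,0.1,-0.4,0],[0.5,0,0,0],[0.1,0,0,0],[0,0,0,0],[0,0,0,0]]';python3 -m creep '[[0,0,0,0],[0,0,0,0],[0,0,0,0],[0,0,0,0],[0,0,0,0]]' -1;  python3 - <<'E'
from h import *
go([0.634,-0.0145,0.0305],25)
E
```

```text
time: 3.85
tcp_pos: [0.6366, -0.0145, 0.0329]
tool_rot: [-19.7, 88.6, 5.7]
wrist_force: [-0.9, 0.9, 0.4]
opening: 0.0856
time: 4.35
tcp_pos: [0.6381, -0.0146, 0.0355]
tool_rot: [-21.0, 88.4, 4.4]
wrist_force: [0.0, 0.1, 3.3]
opening: 0.0142
t 4.35 tcp [ 0.6381 -0.0146  0.0355] R x,z [ 0.028  0.002 -1.   ] [0.903 0.429 0.026] jaw 25.4 q6 63.2 F [0.  0.1 3.3] open 0.0142
shift cm (now axes) [ 0.48  0.19 -0.37] world turn deg -0.4 tool units (tool x down => minus) 0.07
```

```bash
python3 -m creep '[[-4,0,0,0],[-4,0,0,0],[-4,0,0,-1],[-4,0,0,-1],[-3.5,0,0,-1]]';python3 -m creep '[[0,0,0,-1],[0,0,0,-1],[0,0,0,-1],[0,0,0,-1],[0,0,0,-1]]'
python3 - <<'E'
from h import *
go([0.5,0.07,0.24],90)
E
```

```text
time: 4.85
tcp_pos: [0.6282, -0.0149, 0.2279]
tool_rot: [-30.0, 89.4, 14.1]
wrist_force: [0.1, 0.7, -1.0]
opening: 0.0145
time: 5.35
tcp_pos: [0.6304, -0.0149, 0.235]
tool_rot: [-68.1, 88.8, 7.2]
wrist_force: [-0.3, 0.2, -1.1]
opening: 0.0147
t 5.35 tcp [ 0.6304 -0.0149  0.235 ] R x,z [ 0.021  0.003 -1.   ] [0.254 0.967 0.008] jaw 75.3 q6 13.3 F [-0.3  0.2 -1.1] open 0.0147
shift cm (now axes) [-0.75 14.75  4.91] world turn deg 14.7 tool units (tool x down => minus) -2.45
```

```bash
python3 -m creep '[[0,3.6,1.2,0],[0,3.6,1.2,0],[0,3.6,1.2,0],[0,3.6,1.2,0],[0,0,0,0]]'
python3 - <<'E'
from h import *
im=capture("wrist"); cv2.imwrite("pics/w2.png",im)
marks("wrist","dock_a_home","module_tab")
go([0.5,0.07,0.24],90)
np.save("m.npy",camera_model("wrist"),allow_pickle=True)
t=cv2.imread("pics/top0.png"); cv2.imwrite("pics/t2.png",np.hstack([cv2.resize(t[170:240,180:250],(400,400),interpolation=2),cv2.resize(t[150:220,315:385],(400,400),interpolation=2)]))
E
```

```text
time: 5.85
tcp_pos: [0.4985, 0.0695, 0.2284]
tool_rot: [-64.4, 89.1, 11.0]
wrist_force: [1.0, 0.6, -1.7]
opening: 0.0144
wrist dock_a_home [([0.5002, 0.1833, 0.0498], 0.88)]
wrist module_tab [([0.3269, -0.1638, 0.0089], 0.84), ([0.3387, 0.1398, 0.0125], 0.78), ([0.4573, 0.0782, 0.2035], 0.62)]
t 6.0 tcp [0.5024 0.0679 0.2283] R x,z [ 0.017  0.002 -1.   ] [0.255 0.967 0.006] jaw 75.2 q6 22.5 F [ 0.7  0.  -0.5] open 0.0143
shift cm (now axes) [-1.18  0.26  0.15] world turn deg 14.8 tool units (tool x down => minus) -2.47
```

View pics/w2.png

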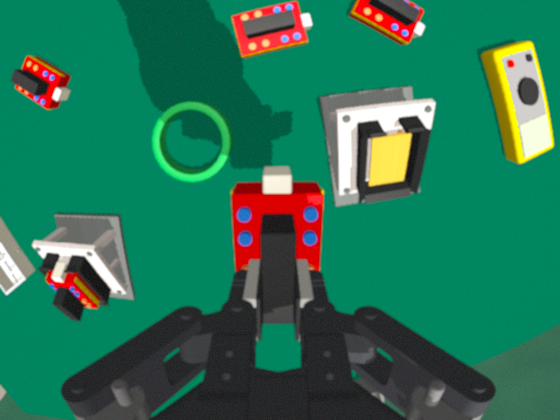

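View pics/t2.png

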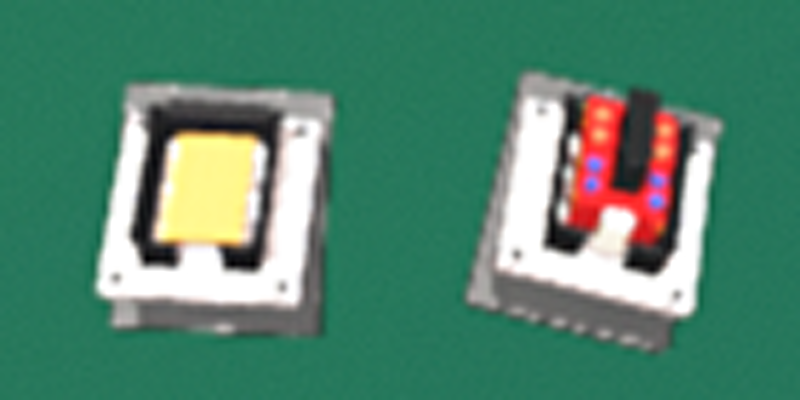

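w2 shows the empty dock with its brass plate at (388,158) and notch at (395,128), the gripped module with its tab at (277,180), and dock B at (85,265). I'll fit the dock pose to the plate's outline.

```bash
cat > fit.py <<'E'
from h import *
from scipy.optimize import least_squares
m=np.load("m.npy",allow_pickle=True).item()
im=cv2.imread("pics/w2.png"); hsv=cv2.cvtColor(im,cv2.COLOR_BGR2HSV)
mask=cv2.inRange(hsv,(15,90,150),(30,255,255)); mask[:100]=0; mask[220:]=0; mask[:,:340]=0; mask[:,440:]=0
c=max(cv2.findContours(mask,0,2)[0],key=cv2.contourArea)
q=cv2.approxPolyDP(c,5,True)[:,0].astype(float); print("poly",q.tolist(),cv2.contourArea(c))
def dockR(yaw):  # yaw = heading of up-slope direction
    return Ro.from_euler("z",yaw,degrees=True).as_matrix()@Ro.from_euler("y",-30,degrees=True).as_matrix()
L=np.array([[32,20,10],[32,-20,10],[-32,-20,10],[-32,20,10]])/1000
def res(p,z=None):
    P=proj("wrist",L@dockR(p[3]).T+p[:3],m)
    d=[min(np.linalg.norm(k-x) for x in q) for k in P]
    return np.r_[d,(p[2]-0.049)/0.002]
for y0 in(170,178,186,195):
    r=least_squares(res,[0.4985,0.186,0.049,y0],x_scale=[.01,.01,.01,10]); print(r.x.round(4),r.cost.round(2),proj("wrist",L@dockR(r.x[3]).T+r.x[:3],m).round(0).tolist())
E
python3 fit.py
```

```text
poly [[411.0, 133.0], [372.0, 138.0], [370.0, 186.0], [404.0, 179.0]] 1795.5
[4.999000e-01 1.846000e-01 4.920000e-02 1.763069e+02] 0.49 [[372.0, 139.0], [411.0, 133.0], [404.0, 179.0], [370.0, 185.0]]
[4.999000e-01 1.846000e-01 4.920000e-02 1.763069e+02] 0.49 [[372.0, 139.0], [411.0, 133.0], [404.0, 179.0], [370.0, 185.0]]
[4.999000e-01 1.846000e-01 4.920000e-02 1.763069e+02] 0.49 [[372.0, 139.0], [411.0, 133.0], [404.0, 179.0], [370.0, 185.0]]
[4.99900e-01 1.84600e-01 4.92000e-02 1.76307e+02] 0.49 [[372.0, 139.0], [411.0, 133.0], [404.0, 179.0], [370.0, 185.0]]
```

```bash
cat >> h.py <<'E'
def modtool(o,th):
    """module corner points in tool frame: o=origin in tool (m), th = tab-up pitch deg"""
    c,s=np.cos(np.radians(th)),np.sin(np.radians(th))
    L=np.array([[35,23,24],[35,-23,24],[35,23,0],[48,7,23],[48,-7,23],[48,0,1]])/1000
    # module x->tool y, module z->-tool x, module y -> +-tool z
    return np.stack([o[0]-(L[:,0]*s+L[:,2]*c), o[1]+L[:,0]*c-L[:,2]*s, o[2]-L[:,1]],-1)
E
python3 - <<'E'
from h import *
m=np.load("m.npy",allow_pickle=True).item()
s,p,R=pose()
for y in(.002,.007):
  print(proj("wrist",modtool((.0355,y,0),0)@R.T+p,m).round(0).tolist())
go([0.507,0.184,0.15],86.3)
E
```

```text
[[233.0, 200.0], [326.0, 200.0], [239.0, 188.0], [265.0, 174.0], [294.0, 174.0], [279.0, 165.0]]
[[233.0, 191.0], [326.0, 191.0], [238.0, 179.0], [265.0, 164.0], [294.0, 164.0], [279.0, 156.0]]
t 6.0 tcp [0.5024 0.0679 0.2283] R x,z [ 0.017  0.002 -1.   ] [0.255 0.967 0.006] jaw 75.2 q6 22.5 F [ 0.7  0.  -0.5] open 0.0143
shift cm (now axes) [ 7.86  2.64 11.29] world turn deg 11.1 tool units (tool x down => minus) -1.85
```

```bash
python3 -m creep '[[1.5,0.9,3.8,0],[2.5,0.9,3.8,0],[2.5,0.9,3.7,0],[0.5,0,0,-0.95],[0.5,0,0,-0.9]]'
python3 - <<'E'
from h import *
go([0.5085,0.184,0.128],86.3)
E
```

```text
time: 6.5
tcp_pos: [0.5147, 0.1857, 0.1508]
tool_rot: [-82.6, 88.7, 3.6]
wrist_force: [-0.5, 0.4, -1.6]
opening: 0.0146
t 6.5 tcp [0.5147 0.1857 0.1508] R x,z [ 0.022  0.001 -1.   ] [0.067 0.998 0.003] jaw 86.2 q6 23.9 F [-0.5  0.4 -1.6] open 0.0146
shift cm (now axes) [ 2.26  0.65 -0.22] world turn deg 0.1 tool units (tool x down => minus) -0.02
```

```bash
python3 -m creep '[[0.9,0.4,-0.2,0],[0.8,0.3,0,0],[0.6,0,0,0],[0.2,0,0,0],[0.2,0,0,0]]'
python3 - <<'E'
from h import *
go([0.5085,0.184,0.128],86.3)
E
```

```text
time: 7.0
tcp_pos: [0.5107, 0.1827, 0.1201]
tool_rot: [-82.7, 88.8, 3.0]
wrist_force: [1.0, 0.4, -0.3]
opening: 0.0144
t 7.0 tcp [0.5107 0.1827 0.1201] R x,z [ 0.021  0.001 -1.   ] [0.076 0.997 0.003] jaw 85.7 q6 24.2 F [ 1.   0.4 -0.3] open 0.0144
shift cm (now axes) [-0.79  0.21  0.11] world turn deg 0.6 tool units (tool x down => minus) -0.11
```

```bash
python3 -m creep '[[0.2,0.2,0.1,0],[0.2,0.1,0,0],[0.2,0,0,0],[0.2,0,0,0],[0.1,0,0,0]]'
python3 - <<'E'
from h import *
go([0.5085,0.184,0.115],86.3)
im=capture("side"); cv2.imwrite("pics/s2.png",cv2.resize(im[200:310,200:340],(800,629)[:2],interpolation=2)[:600])
marks("side","module","module_tab")
E
```

```text
time: 7.5
tcp_pos: [0.5107, 0.1838, 0.113]
tool_rot: [-82.6, 88.4, 3.0]
wrist_force: [2.7, -0.4, 0.1]
opening: 0.0145
t 7.5 tcp [0.5107 0.1838 0.113 ] R x,z [ 0.029  0.001 -1.   ] [0.078 0.997 0.004] jaw 85.5 q6 24.5 F [ 2.7 -0.4  0.1] open 0.0145
shift cm (now axes) [-0.21  0.21  0.01] world turn deg 0.8 tool units (tool x down => minus) -0.13
side module [([0.3373, 0.0995, -0.0062], 0.88), ([0.3428, 0.2381, -0.0005], 0.87), ([0.2955, -0.1853, -0.0009], 0.65), ([0.5077, 0.1846, 0.0785], 0.64), ([0.472, 0.4065, 0.0001], 0.54)]
side module_tab [([0.3714, 0.269, 0.0161], 0.9), ([0.3246, -0.1648, 0.012], 0.8), ([0.4677, 0.1849, 0.0921], 0.66), ([0.3415, 0.1438, 0.0103], 0.61)]
```

View pics/s2.png

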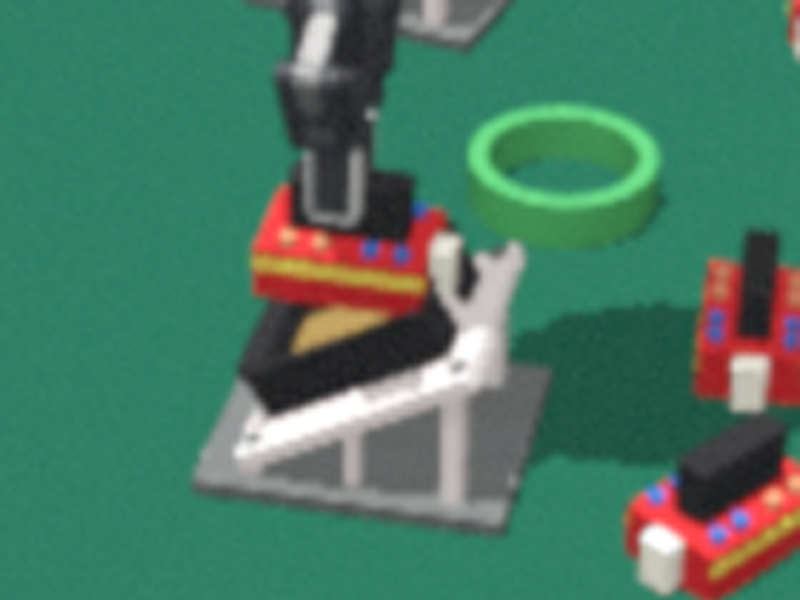

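The side picture shows the module level over the bay, with its tab end just inside the high wall at about (440,265). To use that wall's lip as a fulcrum I have to raise the module and move about 1 cm toward the robot.

```bash
python3 -m creep '[[-1.2,0,0,0],[-0.6,0.8,0,0],[0,0.7,0,-0.1],[0,0,0,0],[0,0,0,0]]'; python3 -m creep '[[0.3,0,0,0],[0.3,0,0,0],[0.3,0,0,0],[0.3,0,0,0],[0.2,0,0,0]]'
python3 - <<'E'
from h import *
go([0.499,0.184,0.125],86.3)
E
```

```text
time: 8.15
tcp_pos: [0.4935, 0.1847, 0.131]
tool_rot: [-85.5, 88.5, 0.7]
wrist_force: [-0.4, -0.9, -1.1]
opening: 0.0145
time: 8.65
tcp_pos: [0.4983, 0.1844, 0.1258]
tool_rot: [-84.3, 87.7, 1.8]
wrist_force: [-3.6, -1.6, 11.7]
opening: 0.0144
t 8.65 tcp [0.4983 0.1844 0.1258] R x,z [ 0.041  0.001 -0.999] [0.067 0.998 0.004] jaw 86.2 q6 24.5 F [-3.6 -1.6 11.7] open 0.0144
shift cm (now axes) [ 0.09 -0.07 -0.04] world turn deg 0.1 tool units (tool x down => minus) -0.02
```

```bash
python3 -m creep '[[0.4,-0.4,0,0],[0.45,-0.38,0,0],[0.45,-0.34,0,0],[0.5,-0.3,0,0],[0.5,-0.25,0,0]]'
python3 - <<'E'
from h import *
marks("side","module_tab","module")
go([0.482,0.184,0.104],86.3)
E
```

```text
time: 9.15
tcp_pos: [0.5194, 0.184, 0.112]
tool_rot: [-79.9, 87.0, 6.3]
wrist_force: [-2.0, -0.4, 11.4]
opening: 0.0145
side module_tab [([0.3714, 0.269, 0.0161], 0.9), ([0.3246, -0.1648, 0.012], 0.8), ([0.4677, 0.1849, 0.0921], 0.66), ([0.3415, 0.1438, 0.0103], 0.61)]
side module [([0.3373, 0.0995, -0.0062], 0.88), ([0.3428, 0.2381, -0.0005], 0.87), ([0.2955, -0.1853, -0.0009], 0.65), ([0.5077, 0.1846, 0.0785], 0.64), ([0.472, 0.4065, 0.0001], 0.54)]
t 9.25 tcp [0.52   0.184  0.1117] R x,z [ 0.053  0.006 -0.999] [0.067 0.998 0.009] jaw 86.2 q6 23.7 F [ 1.7 -0.8  7.2] open 0.0147
shift cm (now axes) [ 0.57  3.82 -0.26] world turn deg 0.1 tool units (tool x down => minus) -0.02
```

```bash
python3 -m creep '[[0.4,0.1,0,0],[0.4,0.1,0,0],[0.4,0.1,0,0],[0.3,0.1,0,0],[0,0,0,0]]'
python3 - <<'E'
from h import *
im=capture("side"); cv2.imwrite("pics/s3.png",cv2.resize(im[200:310,200:340],(800,629)[:2],interpolation=2)[:600])
marks("side","module_tab","module")
go([0.482,0.184,0.104],86.3)
E
```

```text
time: 9.75
tcp_pos: [0.526, 0.184, 0.1055]
tool_rot: [-81.2, 85.7, 4.8]
wrist_force: [0.9, -0.5, -0.4]
opening: 0.0142
side module_tab [([0.4631, 0.1854, 0.1083], 0.92), ([0.34, 0.1404, 0.0093], 0.86), ([0.3205, -0.1631, 0.0094], 0.79), ([0.3713, 0.2709, 0.0186], 0.61)]
side module [([0.3368, 0.098, -0.0038], 0.96), ([0.4945, 0.1861, 0.0786], 0.95), ([0.3438, 0.2378, -0.0033], 0.91), ([0.2935, -0.1885, -0.0011], 0.79)]
t 9.9 tcp [0.526  0.184  0.1051] R x,z [ 0.074  0.006 -0.997] [0.068 0.998 0.011] jaw 86.1 q6 23.8 F [ 1.5 -0.4  2.5] open 0.0147
shift cm (now axes) [-0.22  4.39 -0.31] world turn deg 0.2 tool units (tool x down => minus) -0.04
```

View pics/s3.png

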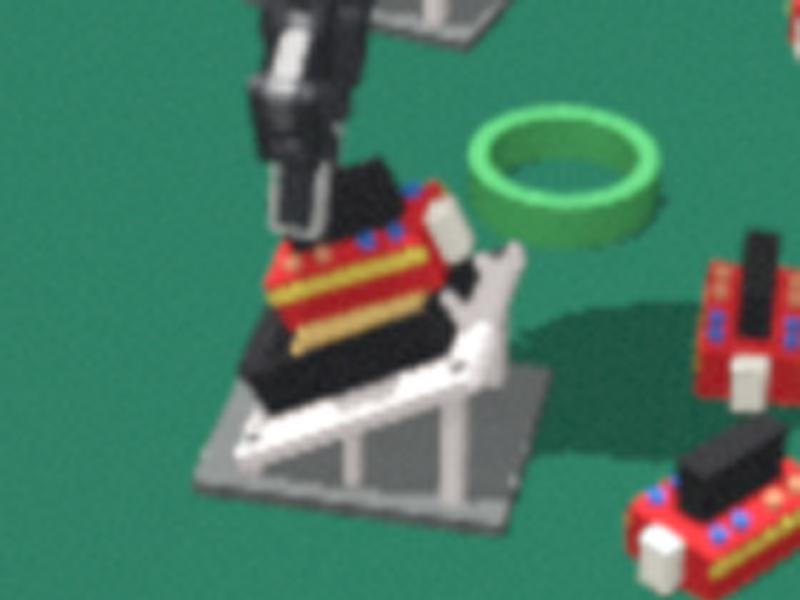

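s3 shows the module parallel to the slope, resting on the lip, with its tab over the notch and the fingers on the far part of the rib. It is about 17 mm too far up the slope. I'll lift it a little, slide it down the slope and check again.

```bash
python3 -m creep '[[-0.3,0,0,0],[0.3,-0.45,0,0],[0.3,-0.45,0,0],[0.2,-0.45,0,0],[0,0,0,0]]'
cat > est.py <<'E'
from h import *
from fit import dockR
def est(c="side",o=(.4999,.1846,.0492),yaw=176.3):
    D=dockR(yaw)
    for n in("module","module_tab"):
        for d in spotter.mark_of(c,n):
            x=D.T@(np.array(d["position"])-o)
            if np.abs(x).max()<.08: print(c,n,"in dock mm",(x*1000).round(1),round(d["conf"],2))
E
python3 - <<'E'
from est import *
for c in("side","top"): capture(c); est(c)
go([0.482,0.184,0.104],86.3)
E
```

```text
time: 10.4
tcp_pos: [0.5389, 0.1828, 0.0977]
tool_rot: [-82.0, 86.1, 4.0]
wrist_force: [-0.2, 0.5, -1.2]
opening: 0.0144
poly [[411.0, 133.0], [372.0, 138.0], [370.0, 186.0], [404.0, 179.0]] 1795.5
[4.999000e-01 1.846000e-01 4.920000e-02 1.763069e+02] 0.49 [[372.0, 139.0], [411.0, 133.0], [404.0, 179.0], [370.0, 185.0]]
[4.999000e-01 1.846000e-01 4.920000e-02 1.763069e+02] 0.49 [[372.0, 139.0], [411.0, 133.0], [404.0, 179.0], [370.0, 185.0]]
[4.999000e-01 1.846000e-01 4.920000e-02 1.763069e+02] 0.49 [[372.0, 139.0], [411.0, 133.0], [404.0, 179.0], [370.0, 185.0]]
[4.99900e-01 1.84600e-01 4.92000e-02 1.76307e+02] 0.49 [[372.0, 139.0], [411.0, 133.0], [404.0, 179.0], [370.0, 185.0]]
side module in dock mm [ 4.5 -2.3 22.9] 0.55
side module_tab in dock mm [44.8  0.3 34.5] 0.85
top module in dock mm [ 0.5 -2.  25.3] 0.61
top module_tab in dock mm [47.5 -0.6 34.5] 0.4
t 10.7 tcp [0.5386 0.183  0.0988] R x,z [ 0.069  0.005 -0.998] [0.068 0.998 0.01 ] jaw 86.1 q6 23.2 F [ 1.2  0.1 -2.2] open 0.0145
shift cm (now axes) [-0.91  5.6  -0.27] world turn deg 0.2 tool units (tool x down => minus) -0.03
```

```bash
sed -i '/^for y0/,$d;/^c=max/d;/^q=/d' fit.py; python3 -m creep '[[0.22,-0.33,0,0],[0.3,0.17,0,0],[0.3,0.17,0,0],[0.3,0.17,0,0],[0.3,0.17,0,0]]'
python3 - <<'E'
from est import *
for c in("side","top"): capture(c); est(c)
go([0.482,0.184,0.104],86.3)
E
```

```text
time: 11.2
tcp_pos: [0.5363, 0.1834, 0.084]
tool_rot: [-81.5, 85.9, 4.6]
wrist_force: [5.5, -1.4, 3.7]
opening: 0.0146
side module in dock mm [1.  1.5 8.7] 0.83
side module_tab in dock mm [43.8 -4.5 20.6] 0.85
top module in dock mm [-3.4  0.8  9.6] 0.41
top module_tab in dock mm [39.8 -0.3 22.8] 0.39
t 11.5 tcp [0.5364 0.1835 0.0844] R x,z [ 0.071  0.006 -0.997] [0.068 0.998 0.011] jaw 86.1 q6 23.3 F [ 0.7 -0.5 -0.1] open 0.0142
shift cm (now axes) [-2.34  5.28 -0.29] world turn deg 0.2 tool units (tool x down => minus) -0.03
```

```bash
python3 -m creep '[[0.3,0.17,0,0],[0.3,0.17,0,0],[0.3,0.17,0,0],[0.3,0.17,0,0],[0.3,0.17,0,0]]'
python3 - <<'E'
from est import *
for c in("side","top"): capture(c); est(c)
go([0.482,0.184,0.104],86.3)
E
```

```text
time: 12.0
tcp_pos: [0.5338, 0.1844, 0.0784]
tool_rot: [-80.9, 85.1, 5.2]
wrist_force: [-3.1, -3.2, 15.3]
opening: 0.014
side module in dock mm [-0.9 -6.5  3.9] 0.97
side module_tab in dock mm [42.9 -3.5 13.6] 0.6
side module_tab in dock mm [ 2.1  1.4 -2.8] 0.46
side module_tab in dock mm [ 0.1 -3.8  2.9] 0.33
top module in dock mm [-2.9  1.4  4.3] 0.5
top module_tab in dock mm [42.8 -0.2 16.5] 0.47
t 12.3 tcp [0.5337 0.1844 0.0782] R x,z [ 0.085  0.008 -0.996] [0.068 0.998 0.014] jaw 86.1 q6 23.6 F [-2.8 -2.7 13.7] open 0.0144
shift cm (now axes) [-3.    4.92 -0.36] world turn deg 0.2 tool units (tool x down => minus) -0.04
```

```bash
python3 -m creep '[[0.5,0.28,0,0],[0.6,0.3,0,0],[0.7,0.35,0,0],[0.8,0.35,0,0],[0.8,0.35,0,0]]'
python3 - <<'E'
from est import *
for c in("side","top"): capture(c); est(c)
go([0.482,0.184,0.104],86.3)
E
```

```text
time: 12.8
tcp_pos: [0.5371, 0.1852, 0.0696]
tool_rot: [-82.2, 82.5, 3.5]
wrist_force: [-15.8, -10.3, 55.0]
opening: 0.0148
side module in dock mm [-1.3 -4.1 -1.1] 0.79
side module_tab in dock mm [39.  -1.4 12.7] 0.65
top module in dock mm [-3.1 -1.2 -0.4] 0.55
top module_tab in dock mm [38.5 -2.9 14.7] 0.62
t 13.1 tcp [0.5372 0.1851 0.0696] R x,z [ 0.131  0.008 -0.991] [0.074 0.997 0.018] jaw 85.8 q6 24.3 F [-14.5  -8.4  46.6] open 0.014
shift cm (now axes) [-4.14  5.   -0.46] world turn deg 0.5 tool units (tool x down => minus) -0.09
```

```bash
python3 -m creep '[[0,0,0,0],[0,0,0,0],[0,0,0,0],[0,0,0,0],[-0.5,0,0,0]]' -0.3; python3 -m creep '[[-3,0,0,0],[-4,0,0,0],[-4,0,0,0],[-2,0,0,0],[0,0,0,0]]'
python3 - <<'E'
from est import *
for c in("side","top"): capture(c); est(c)
im=capture("side"); cv2.imwrite("pics/s4.png",cv2.resize(im[200:310,200:340],(800,629)[:2],interpolation=2)[:600])
m=camera_model("side")
go([0.58,-0.22,0.2],86.3)
marks("top","fitted_top","dock_b_home"); marks("side","fitted_top","dock_b_home")
E
```

```text
time: 13.6
tcp_pos: [0.5364, 0.1852, 0.0765]
tool_rot: [-81.6, 82.3, 4.1]
wrist_force: [-0.7, -0.2, -0.3]
opening: 0.0298
time: 14.1
tcp_pos: [0.5163, 0.1836, 0.206]
tool_rot: [-82.7, 82.9, 3.0]
wrist_force: [-0.1, -0.1, -0.4]
opening: 0.0297
side module in dock mm [39.3 -2.2 11.8] 0.72
side module in dock mm [-1.  -5.  -3.9] 0.7
side module_tab in dock mm [40.7 -1.3 13.1] 0.76
top module in dock mm [-2.6 -0.9 -4.3] 0.5
top module_tab in dock mm [39.2 -1.1 13.9] 0.6
t 14.45 tcp [0.5147 0.1828 0.2014] R x,z [ 0.117  0.004 -0.993] [0.074 0.997 0.013] jaw 85.8 q6 24.9 F [ 0.6 -0.4  0.3] open 0.0302
shift cm (now axes) [  0.74  -9.46 -39.69] world turn deg 0.5 tool units (tool x down => minus) -0.09
top fitted_top []
top dock_b_home [([0.5492, -0.2178, 0.0479], 0.73)]
side fitted_top [([0.5749, -0.2223, 0.1003], 0.51)]
side dock_b_home [([0.5477, -0.2151, 0.0455], 0.74), ([0.495, 0.1844, 0.0473], 0.6)]
```

View pics/s4.png

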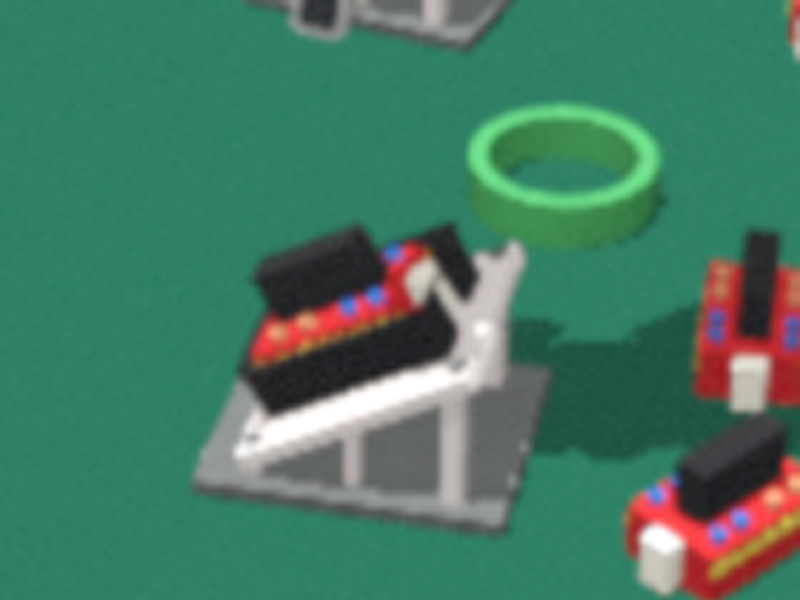

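s4 shows the module in the bay with its tab in the notch. A trace of the yellow band is still visible, so it may be slightly short of home. I'll press it again on the rib top with the fingers shut.

```bash
python3 -m creep '[[0,0,0,0],[2,0,0,0],[2,0,0,0],[2,0,0,0],[2,0,0,0]]' -1
python3 - <<'E'
from h import *
go([0.532,0.1826,0.105],86.3)
E
```

```text
time: 15.15
tcp_pos: [0.5272, 0.1843, 0.1243]
tool_rot: [-82.4, 82.8, 3.3]
wrist_force: [-0.8, -0.2, -0.5]
opening: 0.0004
t 15.15 tcp [0.5272 0.1843 0.1243] R x,z [ 0.126  0.007 -0.992] [0.074 0.997 0.017] jaw 85.8 q6 24.5 F [-0.8 -0.2 -0.5] open 0.0004
shift cm (now axes) [ 1.97 -0.25 -0.16] world turn deg 0.5 tool units (tool x down => minus) -0.09
```

```bash
python3 -m creep '[[0.9,-0.3,-0.1,0],[0.8,0,0,0],[0.5,0.2,0,0],[0.5,0.25,0,0],[0.5,0.25,0,0]]';python3 -m creep '[[0.6,0.35,0,0],[0.7,0.4,0,0],[0.8,0.45,0,0],[0.8,0.45,0,0],[0.8,0.45,0,0]]'
python3 - <<'E'
from h import *
go([0.532,0.1826,0.105],86.3)
E
```

```text
time: 15.65
tcp_pos: [0.5299, 0.1837, 0.093]
tool_rot: [-82.6, 82.4, 3.0]
wrist_force: [2.4, -4.8, 29.0]
opening: -0.0001
time: 16.15
tcp_pos: [0.5416, 0.1881, 0.0871]
tool_rot: [-81.7, 78.3, 3.7]
wrist_force: [-2.7, -6.0, 29.2]
opening: 0.0001
t 16.15 tcp [0.5416 0.1881 0.0871] R x,z [ 0.202  0.013 -0.979] [0.079 0.996 0.029] jaw 85.5 q6 25.3 F [-2.7 -6.  29.2] open 0.0001
shift cm (now axes) [-1.96  0.54 -0.57] world turn deg 0.8 tool units (tool x down => minus) -0.14
```

```bash
python3 -m creep '[[-1,0,0,0],[-4,0,0,0],[-4,0,0,0],[-4,0,0,0],[-1,0,0,0]]'
python3 - <<'E'
from est import *
im=capture("side"); cv2.imwrite("pics/s5.png",np.hstack([cv2.resize(im[235:280,235:295],(560,420),interpolation=2)]))
est("side")
old=cv2.imread("pics/s4.png")
h=cv2.cvtColor(im[235:280,235:295],cv2.COLOR_BGR2HSV); print("yellow",cv2.inRange(h,(20,110,110),(34,255,255)).sum()//255)
go([0.58,-0.22,0.22],79)
E
```

```text
time: 16.65
tcp_pos: [0.5118, 0.1861, 0.2326]
tool_rot: [-81.2, 78.0, 4.1]
wrist_force: [0.7, 0.5, 0.4]
opening: 0.0005
side module in dock mm [-2.5 -4.1 -2. ] 0.69
side module_tab in dock mm [38.9 -1.2 11.5] 0.81
yellow 0
t 16.8 tcp [0.5111 0.1857 0.2275] R x,z [ 0.202  0.013 -0.979] [0.079 0.996 0.029] jaw 85.5 q6 26.3 F [ 0.4 -0.2 -1.6] open -0.0002
shift cm (now axes) [  1.61  -9.96 -39.9 ] world turn deg -6.5 tool units (tool x down => minus) 1.08
```

View pics/s5.png

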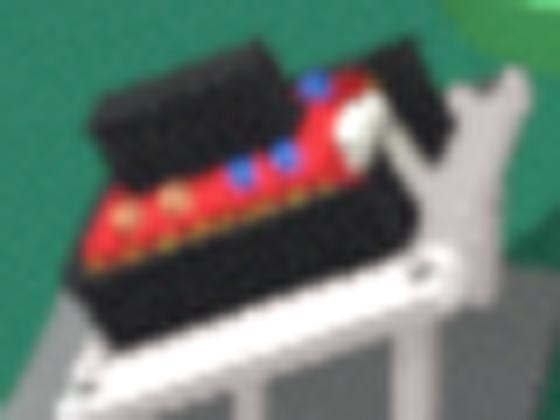

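s5 shows module A seated evenly with only a sub-pixel yellow line. I'll compare it with dock B once that is pressed. Moving on to dock B.

```bash
python3 -m creep '[[0,-1.2,-4.5,0],[0,-1.2,-4.5,0],[0,-1.2,-4.5,0],[0,-1.2,-4.5,0],[0,-1.2,-4.5,0]]' 0;python3 -m creep '[[0,-1.2,-4.5,0],[0,-1.2,-4.5,0],[0,-1.2,-4.5,0],[0,-0.5,-3.9,0.7],[0,0,0,0.7]]'
python3 - <<'E'
from h import *
go([0.573,-0.221,0.15],77)
E
```

```text
time: 17.3
tcp_pos: [0.5502, -0.0444, 0.2202]
tool_rot: [-81.2, 79.2, 4.8]
wrist_force: [0.2, 0.8, 0.1]
opening: 0.0427
time: 17.8
tcp_pos: [0.5754, -0.2331, 0.2071]
tool_rot: [-70.2, 80.2, 6.9]
wrist_force: [-0.4, 0.8, 0.2]
opening: 0.0426
t 17.8 tcp [ 0.5754 -0.2331  0.2071] R x,z [ 0.169  0.02  -0.985] [0.22  0.974 0.058] jaw 77.3 q6 -11.1 F [-0.4  0.8  0.2] open 0.0426
shift cm (now axes) [5.61 1.42 0.79] world turn deg -0.3 tool units (tool x down => minus) 0.05
```

Run:
```python
from h import *
im=capture("wrist"); cv2.imwrite("pics/w3.png",im); np.save("m3.npy",camera_model("wrist"),allow_pickle=True)
marks("wrist","fitted_top","dock_b_home","fitted")
capture("top"); marks("top","fitted_top","dock_b_home")
```

```text
wrist fitted_top [([0.5743, -0.2214, 0.1011], 0.86)]
wrist dock_b_home []Traceback (most recent call last):
  File "<stdin>", line 3, in <module>
  File "h.py", line 17, in marks
    for n in names: print(c,n,[(np.round(d["position"],4).tolist(),round(d["conf"],2)) for d in spotter.mark_of(c,n)])
                                                                                                ~~~~~~~~~~~~~~~^^^^^
ValueError: it knows: dock_a_home, dock_b_home, fitted_top, meter, module, module_tab, screws, tape
```

View pics/w3.png

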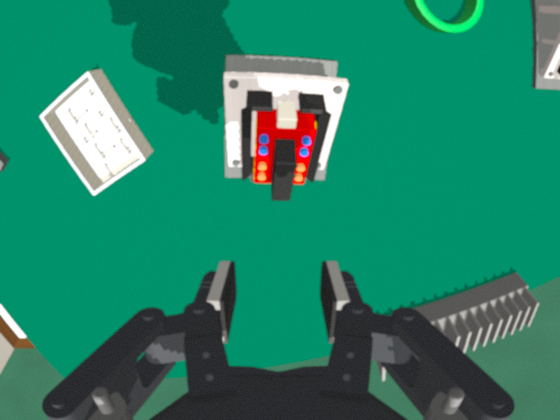

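w3 shows the fitted module's rib at about (283,170), parallel to the jaws, and the network's position for it agrees with the earlier ones. Descending over the rib.

```bash
python3 -m creep '[[2,1.0,0.8,0],[2,0.5,0,0],[1.6,0.1,0,0],[1,0,0,0],[0,0,0,0]]'
python3 - <<'E'
from h import *
go([0.572,-0.2205,0.085],77)
E
```

```text
time: 18.45
tcp_pos: [0.5716, -0.21, 0.1356]
tool_rot: [-69.7, 80.3, 8.7]
wrist_force: [-0.5, -0.1, 0.6]
opening: 0.0429
t 18.45 tcp [ 0.5716 -0.21    0.1356] R x,z [ 0.166  0.025 -0.986] [0.197 0.979 0.058] jaw 78.6 q6 -10.6 F [-0.5 -0.1  0.6] open 0.0429
shift cm (now axes) [ 4.97  0.55 -1.31] world turn deg -1.6 tool units (tool x down => minus) 0.27
```

```bash
python3 -m creep '[[0.2,0,-0.9,0.2],[1.3,0.1,-0.3,0],[1.3,0.2,0,0],[1.2,0.2,0,0],[0.7,0,0,0]]'
python3 - <<'E'
from h import *
go([0.572,-0.2205,0.085],77)
E
```

```text
time: 18.95
tcp_pos: [0.5738, -0.2204, 0.0869]
tool_rot: [-69.2, 80.1, 8.0]
wrist_force: [-0.1, 0.8, -0.7]
opening: 0.0426
t 18.95 tcp [ 0.5738 -0.2204  0.0869] R x,z [ 0.17   0.024 -0.985] [0.216 0.974 0.061] jaw 77.5 q6 -10.3 F [-0.1  0.8 -0.7] open 0.0426
shift cm (now axes) [ 0.15  0.2  -0.06] world turn deg -0.5 tool units (tool x down => minus) 0.08
```

```bash
python3 -m creep '[[0,0,0,0],[0,0,0,0],[0,0,0,0],[0,0,0,0],[0.3,0.25,0,0]]' -1;python3 -m creep '[[0.4,0.33,0,0],[0.4,0.33,0,0],[0.4,0.33,0,0],[0.5,0.4,0,0],[0.5,0.4,0,0]]'
python3 - <<'E'
from h import *
go([0.572,-0.2205,0.085],77)
E
```

```text
time: 19.45
tcp_pos: [0.5721, -0.2208, 0.0839]
tool_rot: [-70.0, 80.1, 7.0]
wrist_force: [-1.3, 1.8, 12.0]
opening: 0.015
time: 19.95
tcp_pos: [0.5694, -0.2199, 0.0783]
tool_rot: [-73.9, 78.4, 3.0]
wrist_force: [-7.0, 4.1, 26.7]
opening: 0.0153
t 19.95 tcp [ 0.5694 -0.2199  0.0783] R x,z [ 0.201  0.01  -0.98 ] [0.221 0.974 0.056] jaw 77.2 q6 -10.0 F [-7.   4.1 26.7] open 0.0153
shift cm (now axes) [-0.61 -0.39  0.04] world turn deg -0.2 tool units (tool x down => minus) 0.03
```

```bash
python3 -m creep '[[0.6,0.45,0,0],[0.7,0.45,0,0],[0.8,0.5,0,0],[0.8,0.5,0,0],[0.8,0.5,0,0]]'
python3 - <<'E'
from h import *
go([0.572,-0.2205,0.085],77)
E
```

```text
time: 20.45
tcp_pos: [0.5716, -0.2206, 0.0777]
tool_rot: [-78.7, 75.1, -1.9]
wrist_force: [-16.3, 6.7, 41.0]
opening: 0.0155
t 20.45 tcp [ 0.5716 -0.2206  0.0777] R x,z [ 0.256 -0.009 -0.967] [0.223 0.974 0.05 ] jaw 77.1 q6 -9.8 F [-16.3   6.7  41. ] open 0.0155
shift cm (now axes) [-0.69 -0.22  0.06] world turn deg -0.1 tool units (tool x down => minus) 0.02
```

```bash
python3 -m creep '[[0,0,0,0],[0,0,0,0],[0,0,0,0],[0,0,0,0],[-0.5,0,0,0]]' -0.2; python3 -m creep '[[-3,0,0,0],[-4,0,0,0],[-4,0,0,0],[-4,0,0,0],[0,0,0,0]]'
python3 - <<'E'
from est import *
im=capture("side"); t=capture("top")
cv2.imwrite("pics/s6.png",np.hstack([cv2.resize(im[235:280,235:295],(400,300),interpolation=2),cv2.resize(im[160:205,235:295],(400,300),interpolation=2)]))
est("side"); est("side",o=(.547,-.2155,.048),yaw=167); est("top")
marks("side","fitted_top","meter","screws","tape"); marks("top","fitted_top","meter","screws","tape")
go([0.4,0,0.3])
E
```

```text
time: 20.95
tcp_pos: [0.5717, -0.2206, 0.0864]
tool_rot: [-79.0, 74.8, -2.1]
wrist_force: [0.8, 0.2, -1.0]
opening: 0.034
time: 21.45
tcp_pos: [0.5294, -0.2181, 0.2321]
tool_rot: [-78.1, 75.3, -1.1]
wrist_force: [0.8, -0.5, 0.5]
opening: 0.0341
side module in dock mm [-0.7 -4.2 -1.4] 0.97
side module_tab in dock mm [38.5 -5.9 12.8] 0.72
top module in dock mm [-2.4 -1.4  0.2] 0.73
top module_tab in dock mm [37.1 -1.8 13.2] 0.56
side fitted_top [([0.5716, -0.2212, 0.0936], 0.68)]
side meter [([0.4704, 0.4048, 0.0011], 0.89)]
side screws [([0.5029, -0.4042, -0.0007], 0.86)]
side tape [([0.5034, 0.1856, 0.0473], 0.65), ([0.4303, -0.0102, 0.0005], 0.55)]
top fitted_top [([0.5705, -0.222, 0.0896], 0.62)]
top meter [([0.4725, 0.4028, -0.0011], 0.82)]
top screws [([0.4987, 0.1844, 0.0496], 0.51)]
top tape [([0.4319, -0.0095, 0.0017], 0.57), ([0.472, 0.4054, -0.0012], 0.32)]
t 22.25 tcp [ 0.528  -0.2171  0.2259] R x,z [ 0.246 -0.002 -0.969] [0.219 0.974 0.054] jaw 77.3 q6 -11.7 F [-0.2  0.7  0.1] open 0.0338
shift cm (now axes) [-10.37  15.21  18.75]
```

View pics/s6.png

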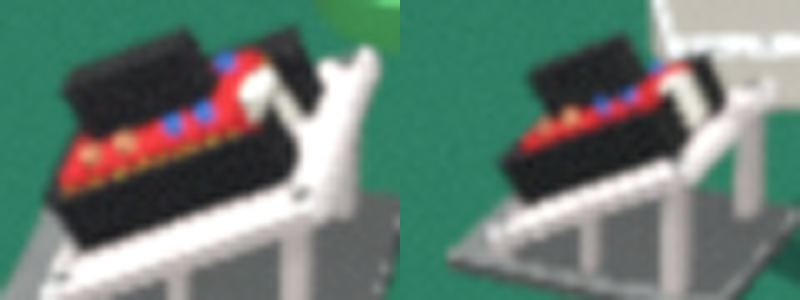

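Dock B shows no yellow and its rib top is at the height expected when home. Dock A shows a faint line. TCP contact height was the same (46.5 mm) at two places along A's rib, so the module is level. There is plenty of time, so I'll go back for one firmer press and a close look.

```bash
python3 -m creep '[[0,0,4.5,-0.75],[0,0,4.5,-0.75],[0,0,4.5,0],[0,0,4.5,0],[0,0,4.5,0]]' -1;python3 -m creep '[[0,0,4.5,0],[0,0,4.5,0],[0,0,4.5,0],[0,0,2.5,0],[0,0,0,0]]'
python3 - <<'E'
from est import *
im=capture("wrist"); cv2.imwrite("pics/w4.png",im); np.save("m4.npy",camera_model("wrist"),allow_pickle=True)
go([0.532,0.183,0.12],86.3)
E
```

```text
time: 22.75
tcp_pos: [0.5548, 0.0066, 0.232]
tool_rot: [-86.9, 75.6, -1.3]
wrist_force: [1.0, -0.1, 0.0]
opening: 0.0004
time: 23.25
tcp_pos: [0.5663, 0.1782, 0.2353]
tool_rot: [-86.5, 75.5, -0.5]
wrist_force: [0.2, -0.5, -0.3]
opening: -0.0003
t 23.3 tcp [0.5661 0.177  0.2353] R x,z [ 0.251 -0.003 -0.968] [0.069 0.997 0.015] jaw 86.0 q6 23.4 F [-0.2  0.3 -0.5] open 0.0002
shift cm (now axes) [10.3   6.23  0.19] world turn deg 0.3 tool units (tool x down => minus) -0.05
```

```bash
python3 -m creep '[[2.5,2.5,0,0],[3,2.5,0,0],[3,1.2,0,0],[2,0,0,0],[0,0,0,0]]'
python3 - <<'E'
from est import *
go([0.534,0.183,0.098],86.3)
E
```

```text
time: 23.8
tcp_pos: [0.5323, 0.1763, 0.1161]
tool_rot: [-86.7, 75.3, -1.1]
wrist_force: [-1.1, 0.0, -1.2]
opening: -0.0
t 23.8 tcp [0.5323 0.1763 0.1161] R x,z [ 0.255 -0.005 -0.967] [0.074 0.997 0.015] jaw 85.7 q6 24.9 F [-1.1  0.  -1.2] open -0.0
shift cm (now axes) [1.79 0.34 0.66] world turn deg 0.6 tool units (tool x down => minus) -0.09
```

```bash
python3 -m creep '[[0.7,0.2,0.6,0],[0.7,0.1,0.1,0],[0.4,0.2,0,0],[0.5,0.5,0,0],[0.6,0.6,0,0]]';python3 -m creep '[[0.8,0.9,0,0],[0.9,1.1,0,0],[1,1.2,0,0],[1.1,1.3,0,0],[1.1,1.3,0,0]]'
python3 - <<'E'
from est import *
go([0.534,0.183,0.098],86.3)
E
```

```text
time: 24.3
tcp_pos: [0.5328, 0.184, 0.0925]
tool_rot: [-86.1, 74.2, -0.8]
wrist_force: [-3.7, -8.6, 44.4]
opening: -0.0002
time: 24.8
tcp_pos: [0.5446, 0.1919, 0.0869]
tool_rot: [-84.6, 66.7, -0.7]
wrist_force: [1.5, -7.3, 35.9]
opening: -0.0
t 24.8 tcp [0.5446 0.1919 0.0869] R x,z [ 0.396 -0.005 -0.918] [0.097 0.995 0.037] jaw 84.4 q6 28.5 F [ 1.5 -7.3 35.9] open -0.0
shift cm (now axes) [-1.43  0.44 -0.94] world turn deg 1.9 tool units (tool x down => minus) -0.32
```

```bash
python3 -m creep '[[-1,-0.5,0,0],[-3,-1.5,0,0],[-4,-2,0,0],[-4,-1,0,0],[-2,-1,0,0]]'
python3 - <<'E'
from est import *
im=capture("side"); t=capture("top"); w=capture("wrist")
cv2.imwrite("pics/s7.png",np.hstack([cv2.resize(im[235:280,235:295],(400,300),interpolation=2),cv2.resize(w,(400,300))]))
for c in("side","top","wrist"): est(c)
marks("side","screws","meter","tape")
go([0.534,0.183,0.098],86.3)
E
```

```text
time: 25.3
tcp_pos: [0.5429, 0.1858, 0.2477]
tool_rot: [-84.3, 66.2, -0.4]
wrist_force: [1.9, 0.6, -0.1]
opening: 0.0002
side module in dock mm [-4.  -5.2 -0.4] 0.56
side module_tab in dock mm [38.  -3.2 13.6] 0.88
top module in dock mm [-1.5 -2.1 -0.1] 0.49
top module_tab in dock mm [37.5 -2.2 13.2] 0.72
wrist module in dock mm [ 1.2 -3.2 -0.6] 0.86
wrist module_tab in dock mm [41.1 -3.7 11.2] 0.62
side screws [([0.4989, -0.4033, -0.0009], 0.89), ([0.5475, -0.2158, 0.0464], 0.57)]
side meter [([0.4722, 0.4071, -0.002], 0.76)]
side tape [([0.4305, -0.011, 0.0023], 0.9)]
t 25.9 tcp [0.5425 0.1854 0.2425] R x,z [ 0.399 -0.005 -0.917] [0.098 0.995 0.037] jaw 84.4 q6 28.0 F [ 0.3 -0.   0.3] open 0.0003
shift cm (now axes) [12.91  6.49 -0.85] world turn deg 1.9 tool units (tool x down => minus) -0.32
```

View pics/s7.png

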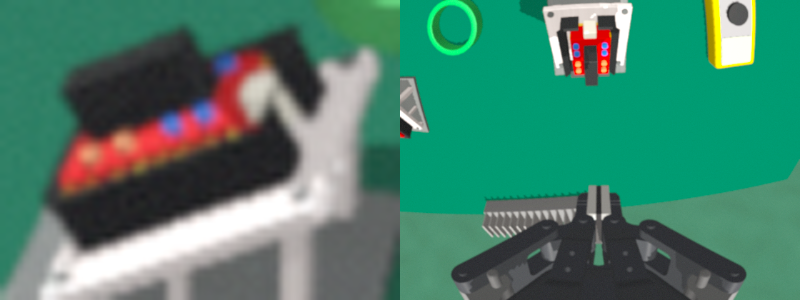

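```bash
python3 -c "
from rig import robot
print(robot.job_done())"
```

```text
the job is handed in; nothing more can be done
None
```

The loose module is in the empty dock and both modules are pressed home as far as I can measure; I handed the job in at about 26 s. No verdict was reported.

**What I did**
- **Loose module:** I took the farthest look-alike by its rib. Resting it on the dock's high lip tipped it in the fingers to match the slope. I slid it down over the bay and pressed it in square to the slope, to 55 N. I later pressed it again with shut fingers, up to 44 N.
- **Fitted module:** I gripped its rib and pressed it in until it stopped, after about 9.6 mm of travel and 41 N.

**Last checks**
- **Loose module position (dock frame):** averaged over three cameras, x is about −1.5 mm, y about −3 mm and z about 0, with the tab at x about 39 mm in the notch. Single readings varied by a few mm; one gave y as −5.2 mm, but the bay only allows about 3.5 mm.
- **Loose module seating:** finger contact heights were the same at two places along the rib and did not change with the firmer press, so it is level and at its stop.
- **Fitted module:** its rib top is within about 2 mm of the home height, and no yellow shows.
- **Bystanders:** the meter and tape had not moved. The tray's final reading looks undisturbed, but I had no start reading to compare it with.
- **Robot:** the arm was clear of everything.

**One check disagreed:** a faint yellow line stayed visible on the near side of the loose module. I put this down to the module leaning toward the far wall, which opens the gap on the camera's side; the force and contact heights say it is home.

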